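# Clamp the cover onto the cold-brew keg

## Robot

A 6-joint arm with a two-finger parallel gripper is mounted at the origin on a cart in front of the work surface, level with it; the furniture and walls round the work are solid. World frame = base frame: x ahead of the robot, y to its left, z up, the work surface at z = 0. Lengths are in m, angles in rad, forces in N, time in s.
With the tool pointing down it reaches from about 0.25 to 0.775 m from the base axis. Payload 8.9 kg.
Tool frame: the origin (TCP) lies at the very end of the fingers, on their centre line; the grasp point (between the pads) lies 19 mm behind it; z points along the fingers, y is the line along which they close (so a half turn about z gives the same grasp; the last joint's range is limited). The gripper opens to 85 mm and grips with 20 to 120 N. Pads are 22 mm wide; open, the fingers measure 114 mm over their backs; the gripper's body (76 mm by 85 mm) begins 54 mm behind the grasp point. The pads swing forward as they close: fully open they stand 13 mm farther back than shut.
Start: joints at [1.059, 0.291, -0.153, 1.127, 0, 1.431], TCP at [0.191, 0.489, 0.231] pointing down, gripper open.
Joint ranges: [-2.52, 2.52], [-0.91, 1.74], [-1.3, 1.37], [-1.96, 2.02], [-1.52, 1.47], [-3.14, 3.14]. Speed limits (rad/s): [2.22, 2.22, 2.79, 3.14, 3.14, 3.14].

## Interface

Orientations are given as a unit quaternion [w, x, y, z].
In Python, from bench import robot gives the robot as it stands.
- The arm moves only by the tool move_arm, never from a script. Its argument "motion" is a list of rows, each a list of 2 entries, a list of its own where there are three numbers: the shift along the tool's x, y, z in units of 30 mm (1.0 is 30 mm), then the turn about the tool's z in units of 6 degrees (1.0 is 6 degrees). A call has 1 to 20 rows; each row is the pose to reach, as a shift and turn from the pose commanded when the call began, along the tool's axes at that moment; what a row does not reach only later rows make up. A row lasts 1/10 s, in which the tool goes at most 50 mm and 8.59 degrees, less where a joint would pass 70% of its speed; a pose out of reach is approached as far as the arm can. A call with a gripper value outside its range is refused whole. "claw" is the finger opening in mm, from 0 to 85.4, set as the call begins (left out, the last holds). The fingers move at their own pace and stop on an object; "squeeze" is the grip in N (left out, the last holds). Time passes only in rows, so rows that repeat a pose let the fingers close. It gives the time, the measured TCP pose, the force, the opening and the grip force at its end, in the units of the state.
- robot.observe(): the state, without advancing time (a new reading comes with each control period).
- robot.get_image(name): name is "scene" or "top"; returns a dict with "frame" (420x560x3 uint8, blue, green, red), "camera_matrix" (3x3 intrinsics, pixels), "origin" and "attitude" of the camera in the world. Camera axes: x right, y up, looking along -z (the intrinsics and any distortion apply to the point x, -y, -z); pixel columns grow to the right and rows downward; lengths in m; the calibration is good to about 2 mm. A picture is of the moment at which its call begins. There is no depth.
- robot.job_done(): hands the job in; it is judged then, once.
The state is a dict: "clock": time; "q": joint angles; "qvel": joint speeds; "effort": joint torques, N m; "tcp_pos": TCP position; "eef_rot": TCP orientation; "ft_force": force on the tool from outside, world axes, zero at the start; "torque": the same for the moment, N m; "finger_gap": finger opening in m; "grip_force": force on a finger pad.
Only numpy, scipy, OpenCV 4.12 (cv2) and the standard library are available. Lean on these libraries where they do the work, as an engineer would, in place of code of your own. Each camera call takes 0.05 s, during which the arm holds its last target. There are 200 camera calls.

## Task

Close the clamp that holds the cover on the cold-brew keg: swing its open half fully round the two flanges, then turn the cam lever until its hook draws the clamp up firmly on the keeper pin, about a 10 N push at the lever's knob. Do not force it past that, let go so that the clamp stays tight by itself, and leave the things around it where they are.

Things in the scene. Friction and masses are not known exactly. Their poses are not given: they have to be found in the camera images.
- keg: squat stainless keg, 108 mm wide, fixed to the worktop, with a tap low on its -x side; origin at the centre of its underside, z up. On its neck a 64 mm flange, top face at z = 105 mm. The rear half of the clamp ring (81 mm outside diameter, 24 mm high, on the keg's +x side) is fixed round it
- flange_centre (a point): centre of the top face of the keg's flange, on the keg's axis, z = 105 mm
- cover: loose steel cover, 160 g: a 64 mm disc 6 mm thick with a 16 mm wide, 30 mm high hose stub on top; lies on the keg's flange, up to 4 mm off centre toward the open half of the clamp, which pushes it home as it closes. Origin at the centre of its underside
- clamp_jaw (a joint): swing of the hinged clamp half about the upright clamp hinge, rad: 0 = closed round both flanges (solid stop), grows as it opens outward, to 1.7; seen from above it closes counterclockwise; it stays where it is left (friction about 1.5 N at the knob)
- clamp_hinge (a point): point on the upright hinge axis of the clamp, 52 mm from the keg's axis along the keg's +y, at flange height (z = 105 mm)
- jaw_grip (a point): grip point on the upright black knob of the hinged clamp half: knob 15 mm in diameter, 36 mm high, this point 23 mm above its foot and 13 mm below its top, 95 mm from the hinge axis, at z = 139 mm; the knob spins freely on its axle. With the jaw closed it is at x = -50, y = -29 mm in the keg's frame
- cam_lever (a joint): turn of the cam lever, rad: 0 = fully open, grows as it tightens (clockwise from above), to 2.35; from about 0.5 its spiral hook runs round the outside of the keeper pin. Its stiff pivot alone needs 6 N at the knob (halted, 1 to 2 N less is read); once the hook bites, the push rises, not quite evenly, by 2 to 3 N for each 0.1 rad. Friction keeps the lever where it is left, tight or not
- lever_pivot (a point): point on the upright axis of the cam lever, on the fixed half beside the clamp's gap: x = 14, y = -62 mm in the keg's frame, at z = 124 mm. A 10 N push at the knob gives about 40 to 50 N of hook force on the pin, which is right; under 15 N is loose, over 80 N crushes the seal
- lever_grip (a point): grip point on the upright black knob at the end of the cam lever: knob 15 mm in diameter, 36 mm high, this point 24 mm above its foot and 13 mm below its top, 80 mm from the lever's pivot axis, at z = 153 mm; the knob spins freely on its axle. At lever 0 it is at x = 91, y = -84 mm in the keg's frame
- spice_jar: bystander: clear spice bottle with a red cap, 44 mm wide, 108 mm high; origin under its centre
- kitchen_timer: bystander: round kitchen timer, 66 mm wide, 46 mm high; origin under its centre
- herb_jar: bystander: glass jar with a steel lid, 68 mm wide, 100 mm high; origin under its centre
- keeper_home (a point): where the keeper pin stands, on average, with the clamp closed: upright 10 mm steel roller pin at the free end of the hinged half. Its nut is set differently each time (6 mm in all, not readable) and it sits on very stiff spring washers, so the hook first bites anywhere from 0.9 to 1.95 rad of lever turn
Things that resemble listed ones, but are neither listed nor needed, are in the scene too. Leave any blue look-alike of the cover alone.

How it is judged:
By the outcome, as a careful person would: the job done as asked, in the order asked, and still so for the second after the job is handed in, with the robot touching nothing.
It also fails if it takes over 67 s, if anything falls off the work surface, if the arm or the gripper's body presses on something with over 40 N, if the wrist force passes 120 N, or if a joint passes its speed limit or range.

## Working session

There is one attempt and no reset: what is moved stays moved. The work goes in short steps, Python scripts to look and compute and a tool call to move; the robot and the scene stay as the last step left them, time stands still between calls to the robot, and variables do not carry over. Pictures are saved under pics/ and viewed, at most 10 in all, crops included, and the job is handed in when it is done.

Besides the shell and the picture viewer there is one more tool, called as name(argument=value, ...) on one line, values as JSON. move_arm: Moves the arm, as the interface text tells. Its arguments: {"type":"object","properties":{"motion":{"type":"array"},"claw":{"type":"number"},"squeeze":{"type":"number"}},"required":["motion"]}

```bash
mkdir -p pics; ls; python3 - <<'E'
from bench import robot
import cv2,numpy as np
np.set_printoptions(suppress=True,precision=4)
for n in("scene","top"):
    d=robot.get_image(n); cv2.imwrite(f"pics/{n}0.png",cv2.resize(d["frame"],(800,600),interpolation=cv2.INTER_CUBIC))
    print(n,d["camera_matrix"],d["origin"],d["attitude"],[k for k in d])
print(robot.observe())
E
```

```text
pics
scene [[462.9034   0.     275.108 ]
 [  0.     462.9034 207.2604]
 [  0.       0.       1.    ]] [-0.1445 -0.3545  1.0446] [ 0.7979  0.3022 -0.1853 -0.4875] ['frame', 'camera_matrix', 'origin', 'attitude']
top [[492.8093   0.     279.0436]
 [  0.     492.8093 210.0595]
 [  0.       0.       1.    ]] [0.4166 0.0279 1.4079] [-0.6987 -0.0493  0.0397  0.7126] ['frame', 'camera_matrix', 'origin', 'attitude']
{'clock': 0.1, 'q': array([ 1.0587,  0.2912, -0.154 ,  1.1267, -0.    ,  1.4315]), 'qvel': array([ 0.0008, -0.0004,  0.0032,  0.0004, -0.002 , -0.0005]), 'effort': array([  0.0011, -53.7977,  33.1919,   0.0093,  -0.0003,   0.    ]), 'tcp_pos': array([0.191 , 0.4886, 0.2308]), 'eef_rot': array([-0.0002,  0.1853,  0.9827, -0.0006]), 'ft_force': array([0.14  , 0.2474, 0.0523]), 'torque': array([ 0.0333,  0.0237, -0.0347]), 'grip_force': 0.0, 'finger_gap': 0.08542742713964371}
```

View pics/scene0.png

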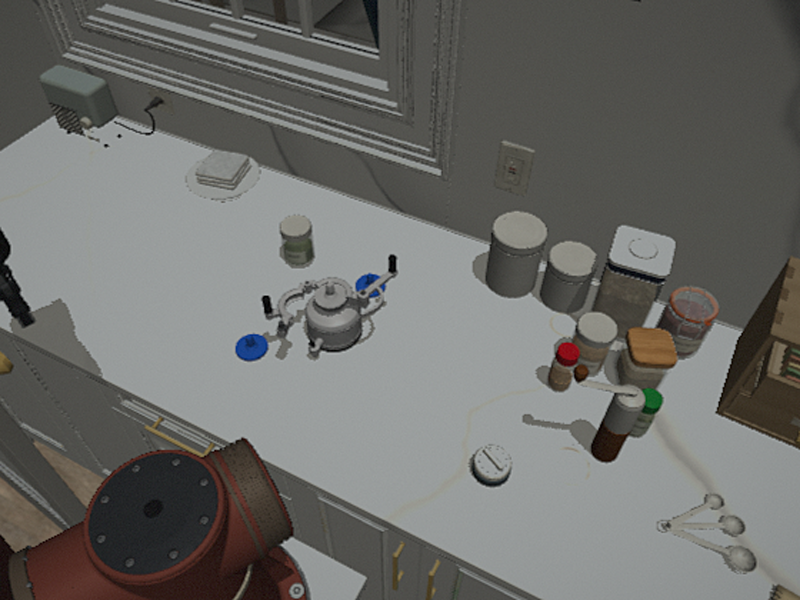

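View pics/top0.png

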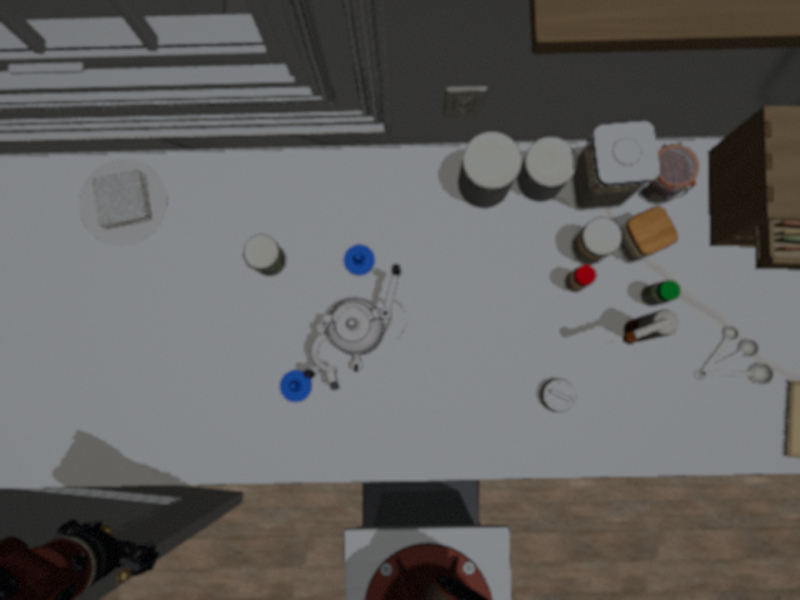

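The scene picture shows the keg near (335,320), with the jaw knob at (267,305) and the lever knob at (393,265). In the top picture the keg is at (355,325), the lever knob at (396,270) and the jaw side around (310-335,380). I'll enlarge both.

```bash
cat > h.py <<'E'
from bench import robot
import cv2,numpy as np
from scipy.spatial.transform import Rotation as R
np.set_printoptions(suppress=True,precision=4)
def rot(q): return R.from_quat(np.roll(q,-1))
def grab(n,name,x,y,w,h,s):
    d=robot.get_image(n); cv2.imwrite(f"pics/{name}.png",cv2.resize(d["frame"][y:y+h,x:x+w],None,fx=s,fy=s,interpolation=cv2.INTER_CUBIC)); return d
def ray(d,u,v):
    K=d["camera_matrix"]; c=np.array([(u-K[0,2])/K[0,0],-(v-K[1,2])/K[1,1],-1])
    return np.array(d["origin"]),rot(d["attitude"]).apply(c)
def atz(d,u,v,z):
    o,r=ray(d,u,v); return o+r*(z-o[2])/r[2]
def proj(d,p):
    c=rot(d["attitude"]).inv().apply(np.array(p)-d["origin"]); K=d["camera_matrix"]
    return np.array([K[0,2]-K[0,0]*c[...,0]/c[...,2],K[1,2]+K[1,1]*c[...,1]/c[...,2]]).T
E
python3 -c "
from h import *
grab('top','top1',190,165,100,120,5); grab('scene','scene1',155,165,135,100,5.9)"
```

```text
(no output)
```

View pics/top1.png

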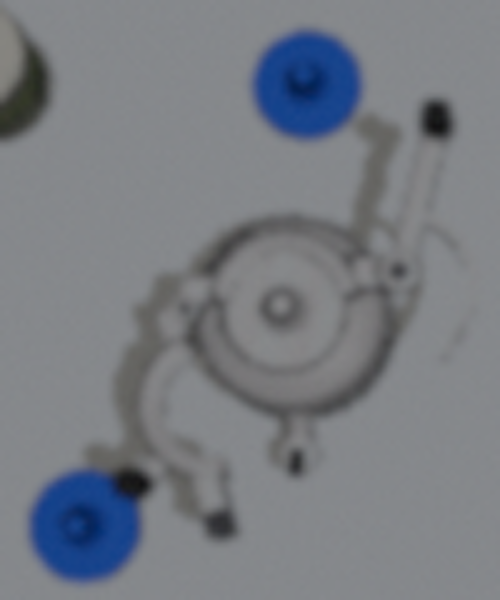

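View pics/scene1.png

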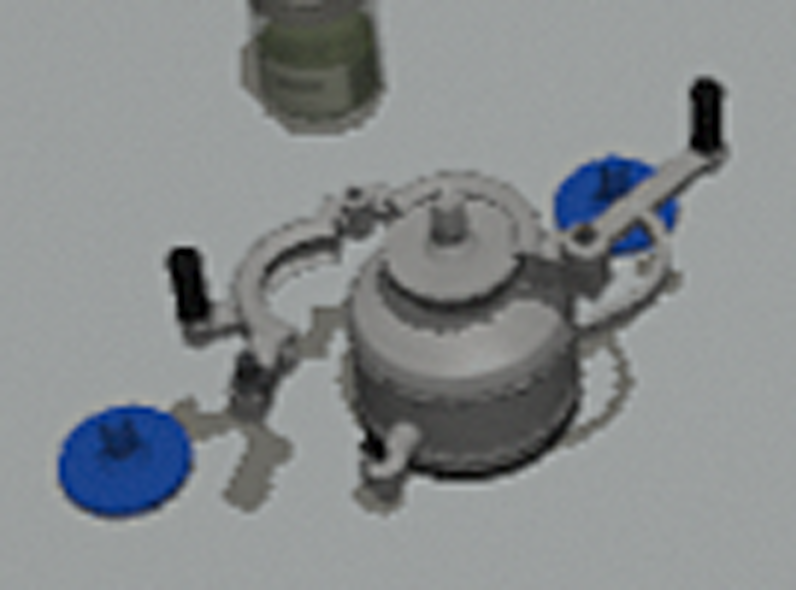

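The top crop shows these points:

| Point | Pixel |
|---|---|
| Lever knob top | (437,112) |
| Pivot | (400,270) |
| Hinge | (183,307) |
| Jaw knob | (132,483) |
| Keeper pin | (221,525) |
| Tap | (296,460) |

The scene crop shows these points:

| Point | Pixel |
|---|---|
| Lever knob, top to foot | (706,82)–(708,150) |
| Jaw knob, top to foot | (184,252)–(195,322) |
| Pivot | (587,233) |
| Hinge | (355,193) |

Next I'll fit the pose to these.

```bash
cat > fit.py <<'E'
from h import *
from scipy.optimize import least_squares
T=robot.get_image("top");S=robot.get_image("scene")
t=lambda x,y:(190+x/5,165+y/5)
s=lambda x,y:(155+x/5.9,165+y/5.9)
def rz(a): return np.array([[np.cos(a),-np.sin(a)],[np.sin(a),np.cos(a)]])
def pts(p):
    x,y,yaw,j,l,zh,zp=p
    kn=np.array([-.050,-.081]); lv=np.array([.077,-.022])
    P={'jk':np.r_[np.array([0,.052])+rz(-j)@kn,.139],'lk':np.r_[np.array([.014,-.062])+rz(-l)@lv,.153],
       'h':np.r_[0,.052,zh],'p':np.r_[.014,-.062,zp]}
    return {k:np.r_[rz(yaw)@v[:2]+[x,y],v[2]] for k,v in P.items()}
obs=[('T','jk',0.006,t(132,483)),('T','lk',0.006,t(437,116)),('T','h',0,t(183,307)),('T','p',0,t(400,270)),
 ('S','jk',.010,s(184,258)),('S','jk',-.020,s(194,316)),('S','lk',.010,s(706,88)),('S','lk',-.020,s(708,144)),('S','h',0,s(355,193)),('S','p',0,s(587,233))]
def f(p):
    P=pts(p); r=[]
    for c,k,dz,uv in obs: r+=list(proj(T if c=='T' else S,P[k]+[0,0,dz])-uv)
    return r
if __name__=="__main__":
    for y0 in(-.8,0,.8):
        o=least_squares(f,[.43,.08,y0,1,0,.125,.13],loss='soft_l1'); print(o.cost,o.x)
        best=o if y0==-.8 or o.cost<best.cost else best
    p=best.x; print(np.array(f(p)).reshape(-1,2)); P=pts(p); print(P)
    for n,uv,z in(('stub',t(282,305),.141),('tap',t(296,460),.045),('pin',t(221,525),.12)): print(n,atz(T,*uv,z))
    np.save('p.npy',p)
E
python3 fit.py
```

```text
3.142634989807601 [0.541  0.1284 0.016  1.2989 0.0118 0.1199 0.1344]
3.1426349898076165 [0.541  0.1284 0.016  1.2989 0.0118 0.1199 0.1344]
3.1426349898076222 [0.541  0.1284 0.016  1.2989 0.0118 0.1199 0.1344]
[[ 0.2196 -0.3716]
 [ 0.5617 -0.5546]
 [ 0.7403 -0.2673]
 [ 0.332  -0.322 ]
 [-0.1322  1.4156]
 [-0.1886 -0.8709]
 [-0.2187  1.1835]
 [-0.5575 -0.5473]
 [-0.687   0.0099]
 [-0.6972  0.0638]]
{'jk': array([0.4483, 0.2054, 0.139 ]), 'lk': array([0.633, 0.045, 0.153]), 'h': array([0.5401, 0.1804, 0.1199]), 'p': array([0.556 , 0.0667, 0.1344])}
stub [0.5375 0.1286 0.141 ]
tap [0.4607 0.1294 0.045 ]
pin [0.4253 0.1632 0.12  ]
```

```bash
cat >> h.py <<'E'
def units(P,s=None):
    "world TCP targets -> tool-axis units from the current pose"
    s=s or robot.observe(); return np.round(rot(s["eef_rot"]).inv().apply(np.atleast_2d(P)-s["tcp_pos"])/.03,2)
def yaw(s):
    y=rot(s["eef_rot"]).apply([0,1,0]); return np.degrees(np.arctan2(y[1],y[0]))
E
python3 - <<'E'
from h import *
s=robot.observe(); print(yaw(s),units([[.448,.205,.20]]))
E
```

```text
68.63973661017576 [[-11.42  -5.69   1.04]]
```

move_arm(motion=[[[-1,-0.5,0.1],1],[[-2,-1,0.2],2],[[-3,-1.5,0.3],3],[[-4,-2,0.4],4],[[-5,-2.5,0.5],5],[[-6,-3,0.5],6],[[-7,-3.5,0.5],7],[[-8,-4,0.5],8],[[-9,-4.5,0.6],9],[[-10,-5,0.7],10],[[-11,-5.5,0.9],10.2],[[-11.4,-5.7,1],10.2],[[-11.4,-5.7,1],10.2],[[-11.4,-5.7,1],10.2]], claw=40)

```text
clock: 1.7
tcp_pos: [0.4469, 0.2054, 0.2013]
eef_rot: [-0.0, 0.66, 0.752, -0.0]
ft_force: [-0.3, 0.8, 0.5]
finger_gap: 0.0402
grip_force: 0.0
```

move_arm(motion=[[[0,0,0.6],0],[[0,0,1.2],0],[[0,0,1.7],0],[[0,0,2.1],0],[[0,0,2.4],0],[[0,0,2.55],0],[[0,0,2.55],0]])

```text
clock: 2.4
tcp_pos: [0.4469, 0.2055, 0.1246]
eef_rot: [-0.0, 0.659, 0.752, -0.0]
ft_force: [-0.2, -0.8, -0.7]
finger_gap: 0.04
grip_force: 0.0
```

move_arm(motion=[[[0,0,0],0],[[0,0,0],0],[[0,0,0],0],[[0,0,0],0],[[0,0,0],0],[[0,0,0],0],[[0,0,0],0]], claw=10, squeeze=20)

```text
clock: 3.1
tcp_pos: [0.4489, 0.2052, 0.1256]
eef_rot: [0.001, 0.66, 0.751, 0.001]
ft_force: [5.4, -0.6, 1.3]
finger_gap: 0.0141
grip_force: 21.8
```

```bash
python3 - <<'E'
from h import *
s=robot.observe(); print(s['clock'],s['tcp_pos'],s['ft_force'],s['finger_gap'],s['grip_force'],yaw(s))
p=np.load('p.npy'); k=p[:2]; c=np.cos(p[2]);sn=np.sin(p[2]);Rz=np.array([[c,-sn],[sn,c]])
h=k+Rz@[0,.052]; v=s['tcp_pos'][:2]-h; print('r',np.hypot(*v))
cl=k+Rz@[-.050,-.029]-h; a0=np.arctan2(v[1],v[0])%(2*np.pi);a1=np.arctan2(cl[1],cl[0])%(2*np.pi);print(a1-a0)
A=np.linspace(a0,a1+.02,17)[1:]; print(units(np.c_[h[0]+.0952*np.cos(A),h[1]+.0952*np.sin(A),np.full(16,s['tcp_pos'][2])],s))
E
```

```text
3.1 [0.4489 0.2052 0.1256] [ 5.3726 -0.6314  1.2953] 0.014063698815594985 21.829769611358643 7.417007634668528
r 0.09449393933451669
1.2992906015683356
[[-0.24 -0.11 -0.  ]
 [-0.49 -0.18 -0.  ]
 [-0.75 -0.23 -0.  ]
 [-1.01 -0.26 -0.  ]
 [-1.27 -0.27 -0.  ]
 [-1.53 -0.25 -0.  ]
 [-1.79 -0.21 -0.  ]
 [-2.04 -0.16 -0.  ]
 [-2.29 -0.08 -0.  ]
 [-2.53  0.02  0.  ]
 [-2.77  0.14  0.  ]
 [-2.99  0.28  0.  ]
 [-3.2   0.43  0.  ]
 [-3.4   0.61  0.  ]
 [-3.58  0.79  0.  ]
 [-3.74  1.    0.  ]]
```

move_arm(motion=[[[-0.12,0,0],0],[[-0.25,-0.04,0],0],[[-0.49,-0.11,0],0],[[-0.75,-0.16,0],0],[[-1.01,-0.19,0],0],[[-1.27,-0.2,0],0],[[-1.53,-0.18,0],0],[[-1.79,-0.14,0],0],[[-2.04,-0.09,0],0],[[-2.29,-0.01,0],0],[[-2.53,0.09,0],0],[[-2.77,0.21,0],0],[[-2.99,0.35,0],0],[[-3.2,0.5,0],0],[[-3.2,0.5,0],0],[[-3.2,0.5,0],0]])

```text
clock: 4.7
tcp_pos: [0.475, 0.1113, 0.1255]
eef_rot: [0.0, 0.66, 0.751, -0.0]
ft_force: [-1.0, -2.4, 7.4]
finger_gap: 0.0144
grip_force: 22.5
```

```bash
cat > jaw.py <<'E'
from h import *
s=robot.observe(); print(s['clock'],s['tcp_pos'],s['ft_force'],s['finger_gap'])
p=np.load('p.npy'); k=p[:2]; c=np.cos(p[2]);sn=np.sin(p[2]);Rz=np.array([[c,-sn],[sn,c]])
h=k+Rz@[0,.052]; v=s['tcp_pos'][:2]-h; cl=k+Rz@[-.050,-.029]-h
a0=np.arctan2(v[1],v[0])%(2*np.pi);a1=np.arctan2(cl[1],cl[0])%(2*np.pi)
t=np.array([-v[1],v[0]])/np.hypot(*v); print('jaw',a1-a0,'r',np.hypot(*v),'Ftan on tool',t@s['ft_force'][:2],'Frad',v@s['ft_force'][:2]/np.hypot(*v))
A=a0+np.arange(1,6)*.05; print(units(np.c_[h[0]+.0952*np.cos(A),h[1]+.0952*np.sin(A),np.full(5,s['tcp_pos'][2])],s))
E
python3 jaw.py
```

```text
4.7 [0.475  0.1113 0.1255] [-0.9645 -2.4276  7.3994] 0.014448420472732175
jaw 0.21883526711810308 r 0.09501472991028155 Ftan on tool 0.9632254161737316 Frad 2.428104963973401
[[-0.12  0.1   0.  ]
 [-0.24  0.21  0.  ]
 [-0.35  0.32  0.  ]
 [-0.45  0.44  0.  ]
 [-0.55  0.57  0.  ]]
```

move_arm(motion=[[[-0.06,0.05,0],0],[[-0.12,0.1,0],0],[[-0.18,0.15,0],0],[[-0.24,0.21,0],0],[[-0.3,0.26,0],0],[[-0.35,0.32,0],0],[[-0.4,0.38,0],0],[[-0.45,0.44,0],0],[[-0.5,0.5,0],0],[[-0.5,0.5,0],0],[[-0.5,0.5,0],0]])

```text
clock: 5.8
tcp_pos: [0.4915, 0.0986, 0.1255]
eef_rot: [0.0, 0.66, 0.751, -0.0]
ft_force: [-1.5, -0.8, 6.9]
finger_gap: 0.0143
grip_force: 22.5
```

```bash
python3 jaw.py
```

```text
5.8 [0.4915 0.0986 0.1255] [-1.499  -0.7651  6.886 ] 0.014329745483294706
jaw -0.0009969655828250268 r 0.09518197649833841 Ftan on tool -0.8980156151831901 Frad 1.4233503739927462
[[-0.1   0.13  0.  ]
 [-0.18  0.26  0.  ]
 [-0.27  0.39  0.  ]
 [-0.34  0.53  0.  ]
 [-0.41  0.68  0.  ]]
```

Nominally closed, but with little force, so I'll press on towards the stop in small steps.

move_arm(motion=[[[-0.03,0.03,0],0],[[-0.06,0.07,0],0],[[-0.08,0.1,0],0],[[-0.1,0.13,0],0],[[-0.1,0.13,0],0],[[-0.1,0.13,0],0]])

```text
clock: 6.4
tcp_pos: [0.4925, 0.0979, 0.1253]
eef_rot: [-0.003, 0.659, 0.752, -0.0]
ft_force: [-13.3, 6.3, 18.7]
finger_gap: 0.0141
grip_force: 23.7
```

```bash
python3 jaw.py
```

```text
6.4 [0.4925 0.0979 0.1253] [-13.317    6.2729  18.7488] 0.014134771267964348
jaw -0.013098894286745377 r 0.09524920903743825 Ftan on tool -14.66892189215865 Frad 1.2304005933347353
[[-0.09  0.13 -0.  ]
 [-0.18  0.26 -0.  ]
 [-0.26  0.4  -0.  ]
 [-0.33  0.54 -0.  ]
 [-0.4   0.68 -0.  ]]
```

move_arm(motion=[[[0.03,-0.04,0],0],[[0.06,-0.08,0],0],[[0.06,-0.08,0],0]])

```text
clock: 6.7
tcp_pos: [0.4923, 0.0981, 0.1254]
eef_rot: [-0.001, 0.66, 0.752, -0.0]
ft_force: [-3.7, 1.0, 10.3]
finger_gap: 0.0141
grip_force: 22.7
```

move_arm(motion=[[[0,0,0],0],[[0,0,0],0],[[0,0,0],0],[[0,0,0],0],[[0,0,-0.5],0],[[0,0,-1.2],0],[[0,0,-2],0],[[0,0,-2.6],0],[[0,0,-2.6],0]], claw=32)

```text
clock: 7.6
tcp_pos: [0.4946, 0.098, 0.205]
eef_rot: [0.001, 0.66, 0.752, 0.001]
ft_force: [0.3, -0.0, -1.0]
finger_gap: 0.0318
grip_force: 0.0
```

```bash
python3 - <<'E'
from h import *
s=robot.observe(); print(s['clock'],s['tcp_pos'],s['ft_force'],yaw(s)); print(units([[.6335,.0445,.203],[.6335,.0445,.138]],s))
grab('top','top2',190,165,120,120,5)
E
```

```text
7.6 [0.4946 0.098  0.205 ] [ 0.3061 -0.0286 -0.9952] 7.442694415922222
[[-2.37  4.36  0.08]
 [-2.37  4.35  2.25]]
```

View pics/top2.png

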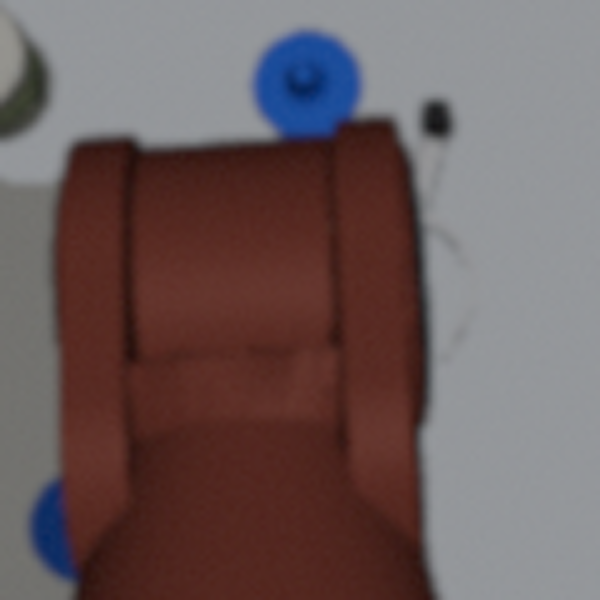

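The arm hides the clamp, and the lever knob is unchanged at (437,118). I'll move over it.

move_arm(motion=[[[-0.4,0.8,0],0],[[-0.9,1.6,0],0],[[-1.4,2.5,0],0],[[-1.9,3.4,0],0],[[-2.2,4,0],0],[[-2.37,4.35,0],0],[[-2.37,4.35,0],0],[[-2.37,4.35,0.4],0],[[-2.37,4.35,0.9],0],[[-2.37,4.35,1.4],0],[[-2.37,4.35,1.8],0],[[-2.37,4.35,2.1],0],[[-2.37,4.35,2.23],0],[[-2.37,4.35,2.23],0],[[-2.37,4.35,2.23],0]])

```text
clock: 9.15
tcp_pos: [0.6321, 0.0444, 0.1364]
eef_rot: [0.0, 0.66, 0.752, 0.0]
ft_force: [0.3, 0.2, -0.2]
finger_gap: 0.0322
grip_force: 0.0
```

move_arm(motion=[[[0,0,0],0],[[0,0,0],0],[[0,0,0],0],[[0,0,0],0],[[0,0,0],0],[[0,0,0],0],[[0,0,0],0]], claw=10, squeeze=25)

```text
clock: 9.85
tcp_pos: [0.6337, 0.0443, 0.1369]
eef_rot: [0.001, 0.66, 0.751, 0.001]
ft_force: [5.8, 0.2, -0.2]
finger_gap: 0.0139
grip_force: 25.8
```

```bash
cat > lev.py <<'E'
from h import *
import sys
s=robot.observe(); print(s['clock'],s['tcp_pos'],s['ft_force'],s['finger_gap'],s['grip_force'])
p=np.load('p.npy'); k=p[:2]; c=np.cos(p[2]);sn=np.sin(p[2]);Rz=np.array([[c,-sn],[sn,c]])
h=k+Rz@[.014,-.062]; v=s['tcp_pos'][:2]-h; v0=Rz@[.077,-.022]
a=np.arctan2(v[1],v[0]);l=(np.arctan2(v0[1],v0[0])-a)%(2*np.pi)
t=np.array([v[1],-v[0]])/np.hypot(*v); print('lever',l,'r',np.hypot(*v),'push',-t@s['ft_force'][:2],'Frad',v@s['ft_force'][:2]/np.hypot(*v))
n=int(sys.argv[1]);st=float(sys.argv[2])
A=a-np.arange(1,n+1)*st; print(units(np.c_[h[0]+.0801*np.cos(A),h[1]+.0801*np.sin(A),np.full(n,s['tcp_pos'][2])],s))
E
python3 lev.py 8 .1
```

```text
9.85 [0.6337 0.0443 0.1369] [ 5.8103  0.2158 -0.2406] 0.013877040812663683 25.80008178949356
lever 0.01754011906462022 r 0.08086152791033491 push 1.812084682242036 Frad 5.524693058849779
[[-0.23 -0.14 -0.  ]
 [-0.46 -0.28 -0.  ]
 [-0.67 -0.45 -0.  ]
 [-0.86 -0.63 -0.  ]
 [-1.03 -0.83 -0.  ]
 [-1.19 -1.05 -0.  ]
 [-1.32 -1.28 -0.  ]
 [-1.42 -1.53 -0.01]]
```

move_arm(motion=[[[-0.12,0,0],0],[[-0.23,-0.09,0],0],[[-0.35,-0.15,0],0],[[-0.46,-0.23,0],0],[[-0.57,-0.31,0],0],[[-0.67,-0.4,0],0],[[-0.77,-0.49,0],0],[[-0.86,-0.58,0],0],[[-0.95,-0.68,0],0],[[-1.03,-0.78,0],0],[[-1.11,-0.89,0],0],[[-1.19,-1,0],0],[[-1.25,-1.1,0],0],[[-1.32,-1.23,0],0],[[-1.32,-1.23,0],0],[[-1.32,-1.23,0],0]])

```text
clock: 11.45
tcp_pos: [0.6019, -0.0001, 0.1368]
eef_rot: [0.001, 0.66, 0.751, 0.001]
ft_force: [4.6, -1.6, -0.4]
finger_gap: 0.0136
grip_force: 25.8
```

```bash
python3 lev.py 8 .05
```

```text
11.45 [ 0.6019 -0.0001  0.1368] [ 4.562  -1.636  -0.4193] 0.01364815949874958 25.834950506687164
lever 0.7057701186063325 r 0.08101056363385983 push 2.8305665656265053 Frad 3.9340028072986546
[[-0.03 -0.13 -0.  ]
 [-0.08 -0.26 -0.  ]
 [-0.13 -0.38 -0.  ]
 [-0.17 -0.51 -0.  ]
 [-0.2  -0.64 -0.  ]
 [-0.23 -0.77 -0.  ]
 [-0.25 -0.9  -0.  ]
 [-0.26 -1.04 -0.  ]]
```

```bash
sed -i 's/^n=int.*/n=int(sys.argv[1]);st=float(sys.argv[2]);r=np.hypot(*v)\ncm=dict(s);cm["tcp_pos"]=s["tcp_pos"]-s["ft_force"]\/2800;tl=-t@s["ft_force"][:2]\/2800\/r/; s/^A=.*/A=a-tl-np.arange(1,n+1)*st; print(units(np.c_[h[0]+r*np.cos(A),h[1]+r*np.sin(A),np.full(n,cm["tcp_pos"][2])],cm))/' lev.py; python3 lev.py 8 .05
```

```text
11.45 [ 0.6019 -0.0001  0.1368] [ 4.562  -1.636  -0.4193] 0.01364815949874958 25.834950506687164
lever 0.7057701186063325 r 0.08101056363385983 push 2.8305665656265053 Frad 3.9340028072986546
[[-0.1  -0.1  -0.  ]
 [-0.15 -0.23 -0.  ]
 [-0.19 -0.35 -0.  ]
 [-0.23 -0.48 -0.  ]
 [-0.26 -0.61 -0.  ]
 [-0.29 -0.75 -0.  ]
 [-0.31 -0.88 -0.  ]
 [-0.32 -1.02 -0.  ]]
```

move_arm(motion=[[[-0.06,-0.05,0],0],[[-0.1,-0.1,0],0],[[-0.12,-0.17,0],0],[[-0.15,-0.23,0],0],[[-0.17,-0.29,0],0],[[-0.19,-0.35,0],0],[[-0.19,-0.35,0],0],[[-0.19,-0.35,0],0]])

```text
clock: 12.25
tcp_pos: [0.5918, -0.0061, 0.1367]
eef_rot: [0.001, 0.66, 0.752, 0.001]
ft_force: [3.7, 3.0, 1.2]
finger_gap: 0.0141
grip_force: 25.9
```

```bash
python3 lev.py 8 .04
```

```text
12.25 [ 0.5918 -0.0061  0.1367] [3.6941 3.0396 1.2448] 0.014067269108445917 25.93742609024048
lever 0.8505753165348533 r 0.08111460872326251 push 4.657332542019331 Frad -1.093174455018866
[[-0.02 -0.11 -0.  ]
 [-0.04 -0.21 -0.  ]
 [-0.07 -0.32 -0.  ]
 [-0.08 -0.43 -0.  ]
 [-0.1  -0.53 -0.  ]
 [-0.11 -0.64 -0.  ]
 [-0.11 -0.75 -0.  ]
 [-0.11 -0.86 -0.  ]]
```

move_arm(motion=[[[-0.01,-0.05,0],0],[[-0.02,-0.11,0],0],[[-0.03,-0.16,0],0],[[-0.04,-0.21,0],0],[[-0.05,-0.26,0],0],[[-0.07,-0.32,0],0],[[-0.07,-0.32,0],0],[[-0.07,-0.32,0],0]])

```text
clock: 13.05
tcp_pos: [0.5828, -0.0098, 0.1368]
eef_rot: [0.001, 0.66, 0.752, 0.001]
ft_force: [4.5, 1.8, 0.7]
finger_gap: 0.0142
grip_force: 25.9
```

```bash
python3 lev.py 8 .04
```

```text
13.05 [ 0.5828 -0.0098  0.1368] [4.5059 1.8119 0.6774] 0.014228697970017351 25.948694944381714
lever 0.9707220114946156 r 0.0810150628176974 push 4.851757099324845 Frad -0.21611879067916367
[[-0.01 -0.11 -0.  ]
 [-0.03 -0.21 -0.  ]
 [-0.04 -0.32 -0.  ]
 [-0.04 -0.43 -0.  ]
 [-0.04 -0.54 -0.  ]
 [-0.04 -0.65 -0.  ]
 [-0.03 -0.75 -0.  ]
 [-0.02 -0.86 -0.  ]]
```

move_arm(motion=[[[-0.01,-0.05,0],0],[[-0.01,-0.11,0],0],[[-0.02,-0.16,0],0],[[-0.03,-0.21,0],0],[[-0.04,-0.26,0],0],[[-0.04,-0.32,0],0],[[-0.04,-0.32,0],0],[[-0.04,-0.32,0],0]])

```text
clock: 13.85
tcp_pos: [0.5735, -0.0124, 0.1368]
eef_rot: [0.001, 0.66, 0.752, 0.001]
ft_force: [4.7, 0.8, 0.4]
finger_gap: 0.0141
grip_force: 25.9
```

```bash
python3 lev.py 5 .04
```

```text
13.85 [ 0.5735 -0.0124  0.1368] [4.6981 0.8032 0.3917] 0.014122566843072523 25.922031104564667
lever 1.0904655617933505 r 0.08096555107092603 push 4.760610831531802 Frad 0.2322455247797125
[[-0.01 -0.11 -0.  ]
 [-0.01 -0.22 -0.  ]
 [-0.   -0.32 -0.  ]
 [ 0.   -0.43 -0.  ]
 [ 0.02 -0.54 -0.  ]]
```

Flat baseline of about 4.75 N, so the hook has not bitten yet.

move_arm(motion=[[[0,-0.05,0],0],[[-0.01,-0.11,0],0],[[-0.01,-0.16,0],0],[[-0.01,-0.22,0],0],[[0,-0.27,0],0],[[0,-0.32,0],0],[[0,-0.32,0],0],[[0,-0.32,0],0]])

```text
clock: 14.65
tcp_pos: [0.564, -0.0138, 0.1368]
eef_rot: [0.001, 0.66, 0.752, 0.001]
ft_force: [4.9, 0.8, 1.0]
finger_gap: 0.0143
grip_force: 25.9
```

```bash
python3 lev.py 5 .04
```

```text
14.65 [ 0.564  -0.0138  0.1368] [4.8655 0.8015 0.98  ] 0.014251863353106908 25.906933844089508
lever 1.20824994229391 r 0.08085594427271253 push 4.921330729042626 Frad -0.3103550675580501
[[ 0.01 -0.11 -0.  ]
 [ 0.02 -0.21 -0.  ]
 [ 0.04 -0.32 -0.  ]
 [ 0.06 -0.43 -0.  ]
 [ 0.09 -0.53 -0.  ]]
```

move_arm(motion=[[[0,-0.05,0],0],[[0.01,-0.11,0],0],[[0.02,-0.16,0],0],[[0.02,-0.21,0],0],[[0.03,-0.27,0],0],[[0.04,-0.32,0],0],[[0.04,-0.32,0],0],[[0.04,-0.32,0],0]])

```text
clock: 15.45
tcp_pos: [0.5544, -0.0141, 0.1367]
eef_rot: [0.001, 0.66, 0.751, 0.001]
ft_force: [5.2, 0.0, 0.9]
finger_gap: 0.0143
grip_force: 25.9
```

```bash
python3 lev.py 5 .04
```

```text
15.45 [ 0.5544 -0.0141  0.1367] [5.236  0.0445 0.8552] 0.014319053872317305 25.88665008544922
lever 1.3278740420079456 r 0.08072584245116896 push 5.234188863084167 Frad -0.14575827470234853
[[ 0.02 -0.11 -0.  ]
 [ 0.05 -0.21 -0.  ]
 [ 0.08 -0.31 -0.  ]
 [ 0.11 -0.42 -0.  ]
 [ 0.15 -0.52 -0.  ]]
```

move_arm(motion=[[[0.01,-0.05,0],0],[[0.02,-0.11,0],0],[[0.03,-0.16,0],0],[[0.05,-0.21,0],0],[[0.06,-0.26,0],0],[[0.08,-0.31,0],0],[[0.08,-0.31,0],0],[[0.08,-0.31,0],0]])

```text
clock: 16.25
tcp_pos: [0.5448, -0.0132, 0.1368]
eef_rot: [0.002, 0.66, 0.751, 0.001]
ft_force: [4.6, -2.3, 0.8]
finger_gap: 0.0143
grip_force: 25.9
```

```bash
python3 lev.py 5 .03
```

```text
16.25 [ 0.5448 -0.0132  0.1368] [ 4.6275 -2.3437  0.7825] 0.014325749139601258 25.87793916463852
lever 1.447362345547129 r 0.08060612743918433 push 4.907335977323609 Frad 1.6807384375374654
[[ 0.01 -0.08 -0.  ]
 [ 0.03 -0.16 -0.  ]
 [ 0.06 -0.23 -0.  ]
 [ 0.09 -0.31 -0.  ]
 [ 0.13 -0.38 -0.  ]]
```

move_arm(motion=[[[0.01,-0.04,0],0],[[0.01,-0.08,0],0],[[0.02,-0.12,0],0],[[0.03,-0.16,0],0],[[0.04,-0.2,0],0],[[0.06,-0.23,0],0],[[0.06,-0.23,0],0],[[0.06,-0.23,0],0]])

```text
clock: 17.05
tcp_pos: [0.5379, -0.0119, 0.1368]
eef_rot: [0.001, 0.66, 0.751, 0.001]
ft_force: [5.3, -0.9, -0.7]
finger_gap: 0.0144
grip_force: 25.9
```

```bash
python3 lev.py 5 .03
```

```text
17.05 [ 0.5379 -0.0119  0.1368] [ 5.3245 -0.8501 -0.7298] 0.014402837655011942 25.875825583934784
lever 1.5345563980644308 r 0.08060901471047732 push 5.3795964674133 Frad -0.3648255477696372
[[ 0.04 -0.07 -0.  ]
 [ 0.07 -0.15 -0.  ]
 [ 0.1  -0.22 -0.  ]
 [ 0.14 -0.29 -0.  ]
 [ 0.18 -0.36 -0.  ]]
```

move_arm(motion=[[[0.02,-0.04,0],0],[[0.04,-0.07,0],0],[[0.05,-0.11,0],0],[[0.07,-0.15,0],0],[[0.08,-0.18,0],0],[[0.1,-0.22,0],0],[[0.1,-0.22,0],0],[[0.1,-0.22,0],0]])

```text
clock: 17.85
tcp_pos: [0.5309, -0.0099, 0.1368]
eef_rot: [0.001, 0.66, 0.751, 0.001]
ft_force: [5.8, -0.5, 0.2]
finger_gap: 0.0139
grip_force: 25.9
```

```bash
python3 lev.py 5 .03
```

```text
17.85 [ 0.5309 -0.0099  0.1368] [ 5.8314 -0.5166  0.1732] 0.013896239274598841 25.873831808567047
lever 1.62420546777177 r 0.08053033483212978 push 5.703668139351048 Frad -1.3193795629648937
[[ 0.05 -0.06 -0.  ]
 [ 0.09 -0.13 -0.  ]
 [ 0.13 -0.2  -0.  ]
 [ 0.18 -0.27 -0.  ]
 [ 0.22 -0.34 -0.  ]]
```

move_arm(motion=[[[0.02,-0.03,0],0],[[0.05,-0.06,0],0],[[0.07,-0.1,0],0],[[0.09,-0.13,0],0],[[0.09,-0.13,0],0],[[0.09,-0.13,0],0]])

```text
clock: 18.45
tcp_pos: [0.5266, -0.0082, 0.1368]
eef_rot: [0.002, 0.66, 0.751, 0.0]
ft_force: [4.9, -3.3, 0.8]
finger_gap: 0.014
grip_force: 25.9
```

```bash
python3 lev.py 5 .03
```

```text
18.45 [ 0.5266 -0.0082  0.1368] [ 4.8642 -3.3293  0.8031] 0.014014048761213089 25.882592797279358
lever 1.6823119389913932 r 0.08037441918993116 push 5.743999690628357 Frad 1.3233523111043963
[[ 0.03 -0.08 -0.  ]
 [ 0.07 -0.14 -0.  ]
 [ 0.12 -0.21 -0.  ]
 [ 0.17 -0.27 -0.  ]
 [ 0.21 -0.34 -0.  ]]
```

move_arm(motion=[[[0.02,-0.04,0],0],[[0.03,-0.08,0],0],[[0.05,-0.11,0],0],[[0.07,-0.14,0],0],[[0.07,-0.14,0],0],[[0.07,-0.14,0],0]])

```text
clock: 19.05
tcp_pos: [0.5223, -0.0064, 0.1368]
eef_rot: [0.002, 0.66, 0.751, 0.001]
ft_force: [5.3, -2.4, 0.0]
finger_gap: 0.014
grip_force: 25.9
```

```bash
python3 lev.py 5 .03
```

```text
19.05 [ 0.5223 -0.0064  0.1368] [ 5.2592 -2.4249  0.0097] 0.014028924775145694 25.875594913959503
lever 1.7404018721832821 r 0.0803964694211561 push 5.791358933191517 Frad 0.000919805565874613
[[ 0.05 -0.07 -0.  ]
 [ 0.09 -0.13 -0.  ]
 [ 0.14 -0.19 -0.  ]
 [ 0.19 -0.26 -0.  ]
 [ 0.25 -0.32 -0.  ]]
```

move_arm(motion=[[[0.02,-0.04,0],0],[[0.05,-0.07,0],0],[[0.07,-0.1,0],0],[[0.09,-0.13,0],0],[[0.09,-0.13,0],0],[[0.09,-0.13,0],0]])

```text
clock: 19.65
tcp_pos: [0.5181, -0.0042, 0.1368]
eef_rot: [0.002, 0.66, 0.751, 0.001]
ft_force: [5.5, -1.6, -0.0]
finger_gap: 0.0146
grip_force: 25.9
```

```bash
python3 lev.py 5 .03
```

```text
19.65 [ 0.5181 -0.0042  0.1368] [ 5.4991 -1.6349 -0.0475] 0.014634799930598874 25.870278775691986
lever 1.7991369386287464 r 0.08031404619054747 push 5.620749670801686 Frad -1.1489373468693984
[[ 0.06 -0.05 -0.  ]
 [ 0.11 -0.12 -0.  ]
 [ 0.17 -0.18 -0.  ]
 [ 0.22 -0.24 -0.  ]
 [ 0.28 -0.29 -0.  ]]
```

Still baseline, at about 5.7 N.

move_arm(motion=[[[0.03,-0.03,0],0],[[0.06,-0.05,0],0],[[0.08,-0.09,0],0],[[0.11,-0.12,0],0],[[0.11,-0.12,0],0],[[0.11,-0.12,0],0]])

```text
clock: 20.25
tcp_pos: [0.5141, -0.0018, 0.1367]
eef_rot: [0.002, 0.66, 0.751, 0.0]
ft_force: [5.1, -4.2, -0.3]
finger_gap: 0.0142
grip_force: 25.9
```

```bash
python3 lev.py 5 .03
```

```text
20.25 [ 0.5141 -0.0018  0.1367] [ 5.1408 -4.2128 -0.3426] 0.014232319065965636 25.86961805820465
lever 1.8579958934849168 r 0.0802302711552217 push 6.58415145597103 Frad 0.9080194740163137
[[ 0.05 -0.07 -0.  ]
 [ 0.1  -0.12 -0.  ]
 [ 0.16 -0.18 -0.  ]
 [ 0.22 -0.24 -0.  ]
 [ 0.28 -0.29 -0.  ]]
```

move_arm(motion=[[[0.02,-0.04,0],0],[[0.05,-0.07,0],0],[[0.08,-0.1,0],0],[[0.1,-0.12,0],0],[[0.1,-0.12,0],0],[[0.1,-0.12,0],0]])

```text
clock: 20.85
tcp_pos: [0.5105, 0.0006, 0.1368]
eef_rot: [0.002, 0.66, 0.751, 0.001]
ft_force: [6.6, -5.2, -1.4]
finger_gap: 0.0142
grip_force: 25.8
```

```bash
python3 lev.py 5 .03
```

```text
20.85 [0.5105 0.0006 0.1368] [ 6.6393 -5.1845 -1.3834] 0.014228088207934619 25.808042585849762
lever 1.9105482531963716 r 0.08020731009534504 push 8.408125801320324 Frad 0.513160405564432
[[ 0.05 -0.06 -0.  ]
 [ 0.11 -0.11 -0.  ]
 [ 0.17 -0.17 -0.  ]
 [ 0.23 -0.22 -0.  ]
 [ 0.3  -0.27 -0.  ]]
```

move_arm(motion=[[[0.01,-0.02,0],0],[[0.03,-0.03,0],0],[[0.03,-0.03,0],0],[[0.03,-0.03,0],0]])

```text
clock: 21.25
tcp_pos: [0.5094, 0.0014, 0.1368]
eef_rot: [0.002, 0.66, 0.751, 0.0]
ft_force: [5.8, -3.2, -0.8]
finger_gap: 0.0139
grip_force: 25.8
```

```bash
python3 lev.py 1 .03
```

```text
21.25 [0.5094 0.0014 0.1368] [ 5.7574 -3.2043 -0.8159] 0.013870959851982763 25.82806259393692
lever 1.9284779857134235 r 0.08018784663963799 push 6.5476785346014 Frad -0.7370077945921857
[[ 0.06 -0.05 -0.  ]]
```

```bash
cat > avg.py <<'E'
from h import *
p=np.load('p.npy'); k=p[:2]; c=np.cos(p[2]);sn=np.sin(p[2]);h=k+np.array([[c,-sn],[sn,c]])@[.014,-.062]
F=[]
for i in range(10):
    robot.get_image('top'); s=robot.observe(); v=s['tcp_pos'][:2]-h; t=np.array([v[1],-v[0]])/np.hypot(*v); F.append(-t@s['ft_force'][:2])
print(s['clock'],np.array(F),np.mean(F),np.array(s['tcp_pos']))
E
python3 avg.py; python3 lev.py 1 .03
```

```text
21.75 [6.527  7.7379 7.0035 7.7917 7.7232 6.9223 7.341  7.201  6.4551 6.2909] 7.099351030949471 [0.5094 0.0014 0.1368]
21.75 [0.5094 0.0014 0.1368] [ 5.1003 -3.6828 -0.7429] 0.013851281938387123 25.829095244407654
lever 1.9285583289177783 r 0.08017210819386403 push 6.290890727551533 Frad 0.033720489938889375
[[ 0.06 -0.06 -0.  ]]
```

move_arm(motion=[[[0.02,-0.02,0],0],[[0.04,-0.04,0],0],[[0.06,-0.06,0],0],[[0.08,-0.08,0],0],[[0.08,-0.08,0],0],[[0.08,-0.08,0],0]])

```text
clock: 22.35
tcp_pos: [0.5069, 0.0032, 0.1368]
eef_rot: [0.002, 0.66, 0.751, 0.0]
ft_force: [6.9, -5.8, -0.8]
finger_gap: 0.0138
grip_force: 25.8
```

```bash
python3 avg.py; python3 lev.py 1 .03
```

```text
22.85 [8.6899 9.0768 7.7161 7.8168 7.669  7.986  7.8404 9.5471 9.1462 8.5313] 8.401958502241882 [0.5069 0.0032 0.1368]
22.85 [0.5069 0.0032 0.1368] [ 6.6907 -5.294  -1.6756] 0.013977627057293707 25.775949954986572
lever 1.9670073620642146 r 0.08017974740222633 push 8.53133153700841 Frad 0.09298407581697378
[[ 0.06 -0.05 -0.  ]]
```

move_arm(motion=[[[0.02,-0.02,0],0],[[0.03,-0.03,0],0],[[0.03,-0.03,0],0],[[0.03,-0.03,0],0]])

```text
clock: 23.25
tcp_pos: [0.5057, 0.0042, 0.1368]
eef_rot: [0.002, 0.66, 0.751, 0.0]
ft_force: [5.9, -4.2, -0.7]
finger_gap: 0.0143
grip_force: 25.8
```

```bash
python3 avg.py; python3 lev.py 1 .03
```

```text
23.75 [7.54   7.4938 7.7355 6.9573 7.8523 7.9475 8.4347 6.5516 7.6883 6.7108] 7.491180104975491 [0.5057 0.0042 0.1368]
23.75 [0.5057 0.0042 0.1368] [ 6.4365 -2.7059 -1.11  ] 0.014081706301211831 25.788879990577698
lever 1.9861799041659818 r 0.08018159931329814 push 6.710838116605097 Frad -1.9274459554744374
[[ 0.08 -0.04 -0.  ]]
```

move_arm(motion=[[[0.01,-0.01,0],0]])

```text
clock: 23.85
tcp_pos: [0.5055, 0.0044, 0.1368]
eef_rot: [0.002, 0.66, 0.751, 0.0]
ft_force: [7.3, -5.1, -2.0]
finger_gap: 0.014
grip_force: 25.8
```

move_arm(motion=[[[0.01,-0.01,0],0]])

```text
clock: 23.95
tcp_pos: [0.5053, 0.0045, 0.1369]
eef_rot: [0.002, 0.66, 0.751, 0.0]
ft_force: [7.2, -6.4, -2.1]
finger_gap: 0.0141
grip_force: 25.7
```

move_arm(motion=[[[0.01,-0.01,0],0]])

```text
clock: 24.05
tcp_pos: [0.5052, 0.0046, 0.1369]
eef_rot: [0.003, 0.66, 0.751, 0.0]
ft_force: [8.7, -6.3, -2.1]
finger_gap: 0.0141
grip_force: 25.7
```

```bash
python3 avg.py; python3 lev.py 1 .03
```

```text
24.55 [ 9.5871 10.0162 10.0649 10.1139  9.3866  9.7268  9.9932  9.9039  9.4606
 10.7521] 9.90053724273597 [0.5052 0.0046 0.1369]
24.55 [0.5052 0.0046 0.1369] [ 8.082  -7.1013 -1.4827] 0.014098126254690804 25.73414146900177
lever 1.9947117793392353 r 0.08017278029960152 push 10.752114155648455 Frad 0.3733898633555252
[[ 0.06 -0.05 -0.  ]]
```

About 9.9 N is now measured at the knob. I'll stop here, take the load off, release and retreat.

move_arm(motion=[[[-0.03,0.03,0],0],[[-0.06,0.05,0],0],[[-0.09,0.07,0],0],[[-0.09,0.07,0],0]])

```text
clock: 24.95
tcp_pos: [0.5054, 0.0043, 0.1364]
eef_rot: [-0.0, 0.66, 0.752, 0.001]
ft_force: [0.7, 4.0, 6.9]
finger_gap: 0.0141
grip_force: 26.6
```

move_arm(motion=[[[0,0,0],0],[[0,0,0],0],[[0,0,0],0],[[0,0,0],0],[[0,0,-0.4],0],[[0,0,-1],0],[[0,0,-1.7],0],[[0,0,-2.4],0],[[0,0,-2.8],0],[[0,0,-2.8],0]], claw=32)

```text
clock: 25.95
tcp_pos: [0.5063, 0.0034, 0.2218]
eef_rot: [0.001, 0.66, 0.751, 0.001]
ft_force: [0.3, 0.3, -0.7]
finger_gap: 0.0318
grip_force: 0.0
```

move_arm(motion=[[[-1,0,0],0],[[-2,0,0],0],[[-3,0,0],0],[[-4,-0.5,0],0],[[-5,-1,0],0],[[-6,-1.5,0],0],[[-7,-2,0],0],[[-7,-2,0],0],[[-7,-2,0],0]])

```text
clock: 26.85
tcp_pos: [0.4723, -0.2126, 0.2191]
eef_rot: [-0.001, 0.66, 0.751, 0.0]
ft_force: [0.0, 0.2, 0.1]
finger_gap: 0.0324
grip_force: 0.0
```

```bash
python3 - <<'E'
from h import *
d=grab('top','top3',190,165,120,120,5); grab('scene','scene3',155,165,135,100,5.9)
E
```

```text
(no output)
```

View pics/top3.png

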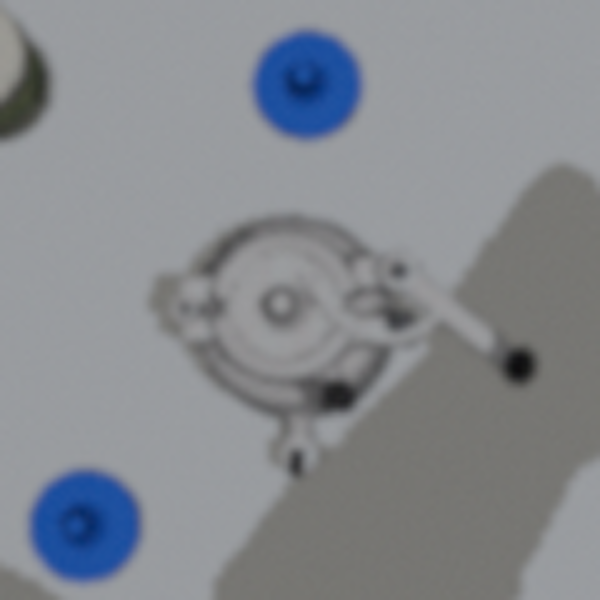

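View pics/scene3.png

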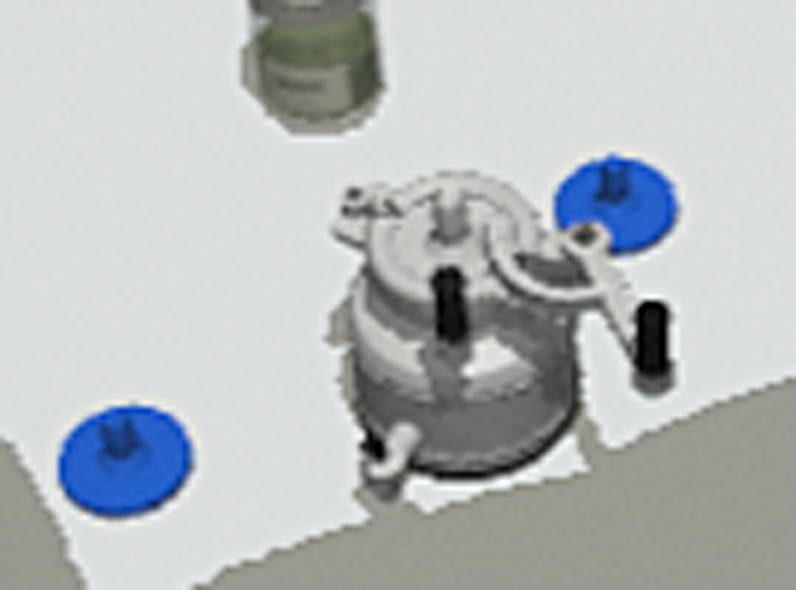

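Both pictures show the clamp closed round the cover, with the jaw knob at (340,395) in the top crop. The hook is round the pin, the lever knob is at (518,365), and the blue look-alikes and the jar haven't moved. I'm handing in.

```bash
python3 -c "
from h import *
print(atz(robot.get_image('top'),190+518/5,165+365/5,.16)); print(robot.job_done())"
```

```text
[0.5027 0.0077 0.16  ]
the job is handed in; nothing more can be done
None
```

The clamp is closed against its stop and the cam lever is drawn up to about 9.9 N at the knob, then released. It looked closed and in place in the last pictures, and I handed the job in at about 27 s; no verdict came back.

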